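# Load the wire basket with grinding balls and hold it ready, level

## Task

Get the grinding balls ready for the ultrasonic bath: pick up the glass beaker that holds them, pour all four balls into the square wire basket while the basket stands on the bench, then stand the empty beaker upright on the bench and let go of it. Then take the basket by the grip on its bail, lift it straight up until it hangs about 15 cm above the place where it stood, and keep it there level and still, with all four balls in it: the program finishes while the gripper holds the basket in the air. Do not shove the crucible, the stopper, the petri dish or the calibration weight about.

Things in the scene. Friction and masses are not known exactly. Their poses are not given: they have to be found in the camera images.
- basket: Square wire basket of an ultrasonic bath, standing on the bench left of the double hotplate, 130 x 130 mm outside, walls 45 mm high and 4 mm thick, mass about 0.25 kg. Loose. Origin: centre of its underside; z up; the bail spans it along its own x axis, over y = 0, and leaves it open on both sides.
- basket_grip (a point): Centre of the flat-sided grey grip on top of the basket's rigid bail, 105 mm above the underside. The grip is 62 mm long along the basket's x, 13 mm thick along y and 20 mm high. From its ends (and below it) a 5.6 mm steel wire bail, rigid to the basket, slopes down to the middle of the two walls at x = +63 and -63 mm (62 mm high there). Top of the grip 115 mm above the underside. Axes as the basket.
- basket_floor (a point): Centre of the basket's inner floor (level, 4 mm above the underside, closed enough that the balls lie on it; inside 122 x 122 mm). Axes as the basket.
- beaker: The glass beaker that holds the balls, standing in front of the basket (nearer to the robot) or to its left. Round, 56 mm across the rim (the top 6 mm), 52 mm across the straight body below, 70 mm high, floor 3 mm and wall about 3 mm thick, mass about 0.06 kg. Loose; gripped lightly it may swivel between two fingers when tipped, so grip it firmly (30 N or more). Origin: centre of its underside; z points out of the mouth.
- beaker_center (a point): Centre of that beaker, on its axis, 35 mm above its underside. Axes as the beaker.
- ball_1: One of four equal white ceramic grinding balls, 13 mm in diameter, 10 g, lying in the beaker at the start; they roll freely. Origin at its centre.
- ball_2: One of four equal white ceramic grinding balls, 13 mm in diameter, 10 g, lying in the beaker at the start; they roll freely. Origin at its centre.
- ball_3: One of four equal white ceramic grinding balls, 13 mm in diameter, 10 g, lying in the beaker at the start; they roll freely. Origin at its centre.
- ball_4: One of four equal white ceramic grinding balls, 13 mm in diameter, 10 g, lying in the beaker at the start; they roll freely. Origin at its centre.
- spare: Small white porcelain crucible, 42 mm wide at the mouth, 35 mm high, alone, in front or to the left of the basket (crucible, stopper and beaker swap places). Bystander, loose. Origin: centre of its underside.
- stopper: Red-brown rubber stopper, 33 mm wide, 26 mm high, in front or to the left of the basket. Bystander, loose. Origin: centre of its underside.
- petri: Covered glass petri dish, 64 mm wide, 16 mm high, near the front edge, farther left. Bystander, loose. Origin: centre of its underside.
- weight: Small brass-yellow knobbed calibration weight, 26 mm wide, 41 mm high, in front of the double hotplate. Bystander, loose. Origin: centre of its underside.
Things that resemble listed ones, but are neither listed nor needed, are in the scene too. Leave any black or pink look-alike of the beaker alone.

How it is judged:
By the outcome, as a careful person would: the job done as asked, in the order asked, and still so for the second after the job is handed in, while the arm keeps its last pose, push and grip.
It also fails if it takes over 72 s, if anything falls off the work surface, if the arm or the gripper's body presses on something with over 40 N, if the wrist force passes 120 N, or if a joint passes its speed limit or range.

## Robot

A 6-joint arm with a two-finger parallel gripper is mounted at the origin on a cart in front of the work surface, level with it; the furniture and walls round the work are solid. World frame = base frame: x ahead of the robot, y to its left, z up, the work surface at z = 0. Lengths are in mm, angles in rad, forces in N, time in s.
With the tool pointing down it reaches from about 300 to 1000 mm from the base axis. Payload 5.1 kg.
Tool frame: the origin (TCP) lies at the very end of the fingers, on their centre line; the grasp point (between the pads) lies bot.pinch_z behind it (bot.pinch_z is the distance from the TCP to the grasp point, in mm); z points along the fingers, y is the direction in which the jaws open and shut (so a half turn about z gives the same grasp; the last joint's range is limited). The gripper opens to 95 mm and grips with 3 to 60 N. Pads are 20 mm wide; open, the fingers measure 119 mm over their backs; the gripper's body (75 mm by 180 mm) begins 59 mm behind the grasp point.
Start: joints at [-1.318, 0.124, 1.65, -0, 1.367, -0.083], TCP at [214.158, -613.694, 214.656] pointing down, gripper open.
Joint ranges: [-2.61, 2.61], [-1.02, 2.33], [0.03, 2.71], [-1.35, 4.49], [0.32, 2.68], [-2.91, 2.91]. Speed limits (rad/s): [2.57, 2.57, 3.14, 3.14, 3.14, 3.14].

## Interface

Orientations are given as [roll, pitch, yaw] about the fixed x, y, z axes, in that order (R = Rz(yaw) Ry(pitch) Rx(roll)).
In Python, from cell import bot, viewer, job, outline_of gives the robot as it stands.
- The arm moves only by the shell command python3 -m pendant 'ROWS'. ROWS is JSON, a list of rows, each a list of 7 numbers: the shift along the tool's x, y, z in cm, then the turn, a rotation vector about the tool's x, y, z in degrees, then the opening, from 0 (shut) to 1 (fully open). A call has 1 to 20 rows; each row is the pose to reach, as a shift and turn from the pose commanded when the call began, along the tool's axes at that moment; what a row does not reach only later rows make up. A row lasts 1/12 s, in which the tool goes at most 41.7 mm and 7.16 degrees, less where a joint would pass 70% of its speed; a pose out of reach is approached as far as the arm can. A call with a gripper value outside its range is refused whole. The fingers move at their own pace and stop on an object; the grip force is fixed at half the most. Time passes only in rows, so rows that repeat a pose let the fingers close. It gives the time, the measured TCP pose, the force and the opening at its end, in the units of the state.
- bot.observe(): the state, without advancing time (a new reading comes with each control period).
- viewer.grab_frame(name): name is "scene" or "top"; returns the picture (420x560x3 uint8, red, green, blue); there is no depth.
- viewer.get_calibration(name): a dict with "K" (3x3 intrinsics, pixels), "R" (3x3) and "t" (3): a world point X has camera coordinates R X + t. Camera axes: x right, y down, z forward; pixel columns grow to the right and rows downward; lengths in mm; the calibration is good to about 2 mm. A picture is of the moment at which its call begins. get_calibration takes no time and is no camera call.
- job.close_job(): hands the job in, once; it reports no verdict.
Trained networks look in the newest picture that a camera, given by its name, has taken for a name from the list of things; names that differ only in an ending like _2 or _b are one class to them, and where a whole thing is asked for, a point or a joint stands for the part that bears it (a point fixed in the world has none). Each returns a list of dicts, best first, with "confidence" (0 to 1); they miss things now and then, are a little off and sometimes report something else, mostly with a low value. They report only what shows in the picture. A call takes as long as a camera call. They do not tell look-alikes from the thing itself.
- outline_of(camera, thing): "pixels" (420x560 bool, what is visible of it) and "xy" ([column, row] in pixels, amid what is visible of it).
The state is a dict: "clock": time; "qpos": joint angles; "qvel": joint speeds; "tau": joint torques, N m; "ee_pos": TCP position; "eef_rot": TCP orientation; "ft_force": force on the tool from outside, world axes, zero at the start; "ft_torque": the same for the moment, N m; "opening": finger opening in mm.
Only numpy, scipy, OpenCV 4.12 (cv2) and the standard library are available. Lean on these libraries where they do the work, as an engineer would, in place of code of your own. Each camera call takes 0.05 s, during which the arm holds its last target. There are 200 camera calls.

## Working session

There is one attempt and no reset: what is moved stays moved. The work goes in short steps, Python scripts to look and compute and a shell command to move; the robot and the scene stay as the last step left them, time stands still between calls to the robot, and variables do not carry over. Pictures are saved under pics/ and viewed, about 8 in all and at most 12, crops included, and the job is handed in when it is done.

```bash
ls; mkdir -p pics; python3 - <<'E'
from cell import bot, viewer, job, outline_of
import cv2,numpy as np
print(bot.observe(), bot.pinch_z)
for c in ("scene","top"):
    im=viewer.grab_frame(c); cv2.imwrite(f"pics/{c}0.png",im[:,:,::-1])
    k=viewer.get_calibration(c); print(c,k)
    for n in ["basket","basket_grip","beaker","ball_1","spare","stopper","petri","weight"]:
        for d in outline_of(c,n)[:5]:
            ys,xs=np.where(d["pixels"]); print(n,round(d["confidence"],2),np.round(d["xy"]),xs.min(),xs.max(),ys.min(),ys.max())
a=cv2.imread("pics/scene0.png");b=cv2.imread("pics/top0.png")
E
```

```text
pics
{'clock': 0.0, 'qpos': array([-1.31760320e+00,  1.24479895e-01,  1.65165573e+00,  1.83080839e-05,
        1.36749031e+00, -8.26188558e-02]), 'qvel': array([-0.00147064, -0.00031193, -0.00024769, -0.00146844, -0.00020059,
        0.00108747]), 'tau': array([ 1.58025592e-03, -4.17601991e+01, -3.59936035e+01,  7.76171708e-02,
        4.90114465e-02, -1.67843641e-04]), 'ee_pos': array([ 214.00499112, -613.08920946,  213.41415926]), 'eef_rot': array([-3.13956778e+00, -1.85659096e-04,  3.35808084e-01]), 'ft_force': array([-0.24326255,  0.31357595,  0.39071196]), 'ft_torque': array([-0.02585429, -0.01956202,  0.00688999]), 'opening': 95.24524679853889} 18.8
scene {'K': array([[446.65180084,   0.        , 279.4150865 ],
       [  0.        , 446.65180084, 210.52306545],
       [  0.        ,   0.        ,   1.        ]]), 'R': array([[-0.54171041, -0.84024588,  0.02316668],
       [-0.37617422,  0.21769018, -0.90061309],
       [ 0.75169328, -0.49658619, -0.43400387]]), 't': array([472.37443363, 220.28296563, 857.69402958])}
basket 0.55 [260. 224.] 224 288 190 247
basket_grip 0.7 [255. 
[... 383 characters left out ...]
 393.86298227, 207.85129829],
       [  0.        ,   0.        ,   1.        ]]), 'R': array([[-0.10210138, -0.99474832,  0.00714811],
       [-0.9654555 ,  0.09735796, -0.24169629],
       [ 0.23973105, -0.03157871, -0.97032562]]), 't': array([ 257.16306918,  541.96720448, 1079.4599294 ])}
basket 0.64 [250. 204.] 223 279 182 237
basket_grip 0.89 [254. 206.] 223 280 181 237
basket_grip 0.19 [184. 239.] 175 189 234 246
beaker 0.94 [200. 167.] 191 211 159 181
beaker 0.62 [195. 209.] 183 204 198 220
beaker 0.59 [263. 258.] 256 275 250 270
spare 0.44 [182. 238.] 175 189 233 247
spare 0.41 [267. 259.] 256 275 250 270
stopper 0.58 [218. 267.] 213 222 262 272
petri 0.56 [161. 277.] 150 171 265 286
```

```bash
python3 - <<'E'
import cv2,numpy as np
a=cv2.imread("pics/scene0.png")[170:330,140:420];b=cv2.imread("pics/top0.png")[140:300,130:410]
cv2.imwrite("pics/c1.png",np.vstack([cv2.resize(x,None,fx=1.85*1.0,fy=1.85,interpolation=cv2.INTER_CUBIC) for x in(a,b)]))
E
```

```text
(no output)
```

View pics/c1.png

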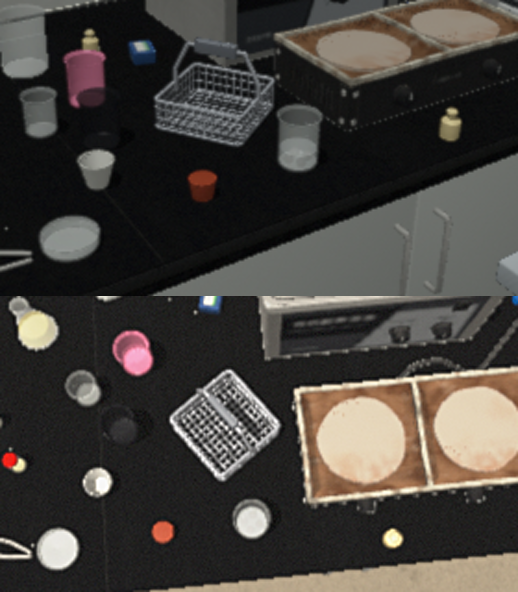

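View pics/scene0.png

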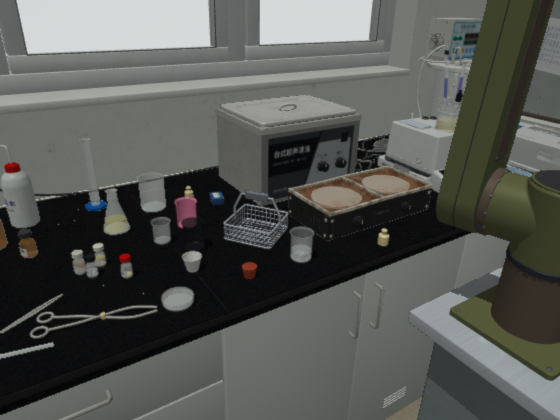

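Candidates for the beaker: clear with white contents at scene (302,246)/top (266,259); clear empty smaller-looking one at scene (161,231)/top (175,190); pink (186,212) and black (194,235) look-alikes. The one in front of the basket with white contents fits; I confirm it in a crop while measuring.

```bash
cat > h.py <<'E'
import numpy as np,cv2
from scipy.optimize import minimize
from cell import bot,viewer,job,outline_of
C={c:viewer.get_calibration(c) for c in("scene","top")}
def proj(c,P):
    k=C[c];q=np.atleast_2d(P)@k["R"].T+k["t"];q=q@k["K"].T;return q[:,:2]/q[:,2:]
def back(c,uv,z):
    k=C[c];d=k["R"].T@np.linalg.inv(k["K"])@[uv[0],uv[1],1];o=-k["R"].T@k["t"];return o+d*(z-o[2])/d[2]
def hullmask(c,P):
    m=np.zeros((420*4,560*4),np.uint8);cv2.fillConvexPoly(m,cv2.convexHull((proj(c,P)*4+1.5).astype(np.float32)).astype(np.int32),1);return m>0
def up(m): return cv2.resize(m.astype(np.uint8),None,fx=4,fy=4,interpolation=cv2.INTER_NEAREST)>0
a=np.linspace(0,2*np.pi,40,endpoint=False)
def beaker(p):
    return np.vstack([np.c_[p[0]+r*np.cos(a),p[1]+r*np.sin(a),0*a+z] for r,z in((26,0),(26,64),(28,64),(28,70))])
def bask(p):
    c,s=np.cos(p[2]),np.sin(p[2]);B=np.array([[x,y,z] for x in(-65,65) for y in(-65,65) for z in(0,45)],float)
    return np.c_[p[0]+B[:,0]*c-B[:,1]*s,p[1]+B[:,0]*s+B[:,1]*c,B[:,2]]
def fit(masks,model,p0):
    def f(p):
        L=0
        for c,m in masks.items():
            h=hullmask(c,model(p));L-= (h&m).sum()/(h|m).sum()
        return L
    n=len(p0);S=np.vstack([p0]+[np.array(p0)+np.eye(n)[i]*(12 if i<2 else .2) for i in range(n)])
    r=minimize(f,p0,method="Nelder-Mead",options=dict(initial_simplex=S,xatol=.1,fatol=1e-4));return r.x,r.fun
E
python3 - <<'E'
from h import *
ims={c:viewer.grab_frame(c) for c in C}
mk={}
for c,xy in(("scene",(302,246)),("top",(266,259))):
    d=min(outline_of(c,"beaker"),key=lambda d:np.hypot(*(np.array(d["xy"])-xy)));mk[c]=up(d["pixels"]);print(d["xy"])
p0=back("top",(266,259),35)[:2];p0s=back("scene",(302,246),35)[:2];print(p0,p0s)
print("beaker",fit(mk,beaker,p0),fit({"top":mk["top"]},beaker,p0),fit({"scene":mk["scene"]},beaker,p0))
mb={c:up(outline_of(c,"basket")[0]["pixels"]) for c in C}
for c,m in mb.items(): print(c,m.sum()/16)
b0=back("top",(252,211),22)[:2]
for y in(.3,.6,.9): print("basket",fit(mb,bask,[*b0,y]))
for n in("spare","stopper","petri","weight"):
    for c in C:
        for d in outline_of(c,n)[:2]: print(n,c,round(d["confidence"],2),np.round(back(c,d["xy"],15)))
a_=[cv2.resize(ims["scene"][185:275,215:335],None,fx=5,fy=5,interpolation=cv2.INTER_CUBIC),cv2.resize(ims["top"][175:275,210:290],None,fx=4.5,fy=4.5,interpolation=cv2.INTER_CUBIC)[:450,:200*2]]
im=np.zeros((450,960,3),np.uint8);im[:,:600]=a_[0];im[:,600:]=a_[1][:,:360]
cv2.imwrite("pics/c2.png",cv2.resize(im,(800,375))[:,:,::-1])
E
```

```text
[300.4, 246.6]
[264.7, 258.0]
[422.71133873 231.95637761] [416.43457162 232.07020891]
beaker (array([418.87111253, 233.56394081]), np.float64(-1.802151862849949)) (array([418.81012795, 233.6103407 ]), np.float64(-0.9331121201536849)) (array([425.13019917, 228.21828233]), np.float64(-0.8878669425921668))
scene 2106.0
top 918.0
basket (array([579.15119323, 261.08982691,   0.63673164]), np.float64(-1.1394902271192193))
basket (array([579.29288852, 261.27238839,   0.62646692]), np.float64(-1.1387599990118573))
basket (array([579.0994002 , 261.09936317,   0.63494799]), np.float64(-1.1391790871538314))
spare scene 0.68 [531. 458.  15.]
spare top 0.7 [507. 472.  15.]
stopper scene 0.65 [407. 373.  15.]
stopper top 0.61 [420. 374.  15.]
petri scene 0.64 [407. 545.  15.]
petri top 0.91 [395. 542.  15.]
weight scene 0.67 [362.  20.  15.]
```

View pics/c2.png

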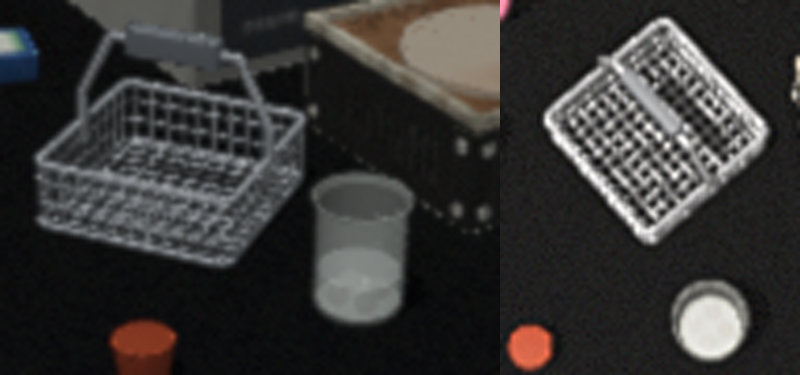

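```bash
python3 - <<'E'
from h import *
ims={c:viewer.grab_frame(c) for c in C}
print([len(outline_of(c,"ball_1")) for c in C])
cr=[("scene",301,246),("scene",161,230),("top",265,258),("top",176,189)]
o=[]
for c,u,v in cr:
    x=ims[c][v-25:v+25,u-25:u+25].astype(float);x=(255*np.clip((x-20)/(x.max()-20),0,1)).astype(np.uint8);o.append(cv2.resize(x,(290,290),interpolation=cv2.INTER_CUBIC))
cv2.imwrite("pics/c3.png",np.vstack([np.hstack(o[:2]),np.hstack(o[2:])])[:,:,::-1])
for (c,u,v) in cr: print(c,back(c,(u,v),35))
E
```

```text
[0, 0]
scene [417.62185216 234.08283033  35.        ]
scene [655.93187853 485.58627702  35.        ]
top [425.88029903 234.55113988  35.        ]
top [660.05672421 481.32909184  35.        ]
```

View pics/c3.png

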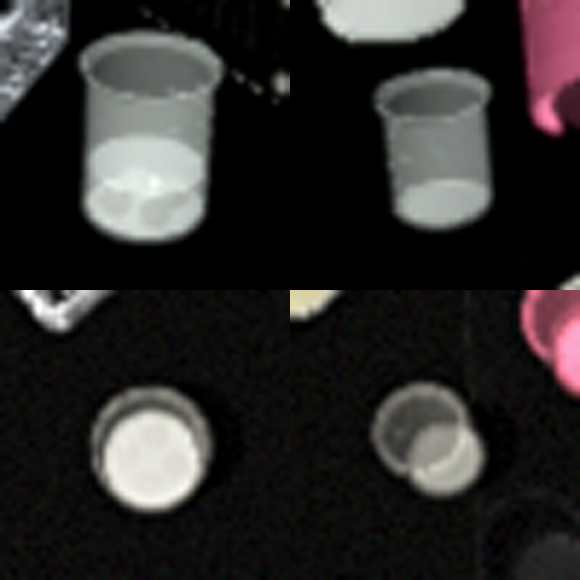

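```bash
cat >> h.py <<'E'
from scipy.spatial.transform import Rotation as Ro
def cur():
    s=bot.observe();return np.array(s["ee_pos"]),Ro.from_euler("xyz",s["eef_rot"]),s
def pose(h,al,roll=0):
    """tool z heading h (rad), al deg below horizontal, jaws horizontal with tool y to the left, then roll deg about tool z"""
    al=np.radians(al);z=np.array([np.cos(al)*np.cos(h),np.cos(al)*np.sin(h),-np.sin(al)]);y=np.array([-np.sin(h),np.cos(h),0])
    return Ro.from_matrix(np.c_[np.cross(y,z),y,z])*Ro.from_rotvec([0,0,roll],degrees=True)
def plan(p,R,grasp=False):
    """print row: p = TCP target (or grasp point)"""
    p=np.array(p,float)
    if grasp: p=p+bot.pinch_z*R.apply([0,0,1])
    p0,R0,s=cur();d=R0.inv().apply(p-p0)/10;v=(R0.inv()*R).as_rotvec(degrees=True)
    print("row",np.round(d,2),np.round(v,1),"|d|",round(np.linalg.norm(d)*10),"ang",round(np.linalg.norm(v)));return p
E
python3 - <<'E'
from h import *
print([x for x in dir(bot) if x[0]!="_"])
from scipy.optimize import least_squares
sc=np.array([[246.2,204.7],[224.1,223.4],[271.4,234.2],[288.2,213.3],[245,194.1],[268.3,198.2]])
tp=np.array([[254,179.8],[222,206.5],[251.3,239.8],[281.5,209.7],[243.3,195],[258.1,209.7]])
def pts(p):
    L=np.array([[65,-65,45],[65,65,45],[-65,65,45],[-65,-65,45],[31,0,105],[-31,0,105]],float)
    c,s=np.cos(p[2]),np.sin(p[2]);return np.c_[p[0]+L[:,0]*c-L[:,1]*s,p[1]+L[:,0]*s+L[:,1]*c,L[:,2]]
r=least_squares(lambda p:np.r_[(proj("top",pts(p))-tp).ravel(),(proj("scene",pts(p))-sc).ravel()],[579,261,.65])
print(r.x);print(np.round(r.fun.reshape(-1,2),1).tolist())
plan([380,150,260],Ro.from_euler("z",1.75)*cur()[1])
E
```

```text
['IKError', 'observe', 'pinch_z']
[575.74237655 259.06940974   0.6353794 ]
[[-0.4, -1.3], [-1.2, 0.0], [-1.4, -1.1], [1.3, -0.2], [0.3, -0.0], [0.1, 1.1], [-1.2, -0.6], [-1.1, 0.9], [0.3, 0.1], [1.7, -0.9], [1.2, 0.6], [0.7, 0.6]]
row [ 40.82 -66.64  -4.53] [  -0.    -0.  -100.3] |d| 783 ang 100
```

```bash
python3 -m pendant '[[40.8,-66.6,-4.5,0,0,-100,1],[40.8,-66.6,-4.5,0,0,-100,1],[40.8,-66.6,-4.5,0,0,-100,1],[40.8,-66.6,-4.5,0,0,-100,1],[40.8,-66.6,-4.5,0,0,-100,1],[40.8,-66.6,-4.5,0,0,-100,1],[40.8,-66.6,-4.5,0,0,-100,1],[40.8,-66.6,-4.5,0,0,-100,1],[40.8,-66.6,-4.5,0,0,-100,1],[40.8,-66.6,-4.5,0,0,-100,1],[40.8,-66.6,-4.5,0,0,-100,1],[40.8,-66.6,-4.5,0,0,-100,1],[40.8,-66.6,-4.5,0,0,-100,1],[40.8,-66.6,-4.5,0,0,-100,1],[40.8,-66.6,-4.5,0,0,-100,1],[40.8,-66.6,-4.5,0,0,-100,1],[40.8,-66.6,-4.5,0,0,-100,1],[40.8,-66.6,-4.5,0,0,-100,1],[40.8,-66.6,-4.5,0,0,-100,1],[40.8,-66.6,-4.5,0,0,-100,1]]'
python3 - <<'E'
from h import *
p,R,s=cur();print(s["qpos"])
plan([400,140,250],pose(.5,60))
E
```

```text
clock: 3.47
ee_pos: [380.0, 154.2, 260.2]
eef_rot: [3.14, -0.002, 2.088]
ft_force: [-0.0, -0.8, -0.2]
opening: 94.9
[ 2.52978270e-01 -4.67133127e-01  2.09089650e+00  1.90030213e-03
  1.51698824e+00 -2.64611292e-01]
row [-2.22  1.03  1.01] [-23.1 -23.7 -86.8] |d| 27 ang 93
```

```bash
python3 -m pendant '[[-2.2,1,1,-4,-4,-20,1],[-2.2,1,1,-11,-11,-45,1],[-2.2,1,1,-11,-11,-45,1],[-2.2,1,1,-11,-11,-45,1],[-2.2,1,1,-23,-23.7,-86.8,1],[-2.2,1,1,-23,-23.7,-86.8,1],[-2.2,1,1,-23,-23.7,-86.8,1],[-2.2,1,1,-23,-23.7,-86.8,1],[-2.2,1,1,-23,-23.7,-86.8,1],[-2.2,1,1,-23,-23.7,-86.8,1],[-2.2,1,1,-23,-23.7,-86.8,1],[-2.2,1,1,-23,-23.7,-86.8,1],[-2.2,1,1,-23,-23.7,-86.8,1],[-2.2,1,1,-23,-23.7,-86.8,1],[-2.2,1,1,-23,-23.7,-86.8,1]]'
python3 - <<'E'
from h import *
p,R,s=cur();print(s["qpos"])
plan([380,170,150],pose(.5,40))
E
```

```text
clock: 4.72
ee_pos: [399.3, 134.2, 249.6]
eef_rot: [-3.139, 0.521, -2.654]
ft_force: [0.5, -0.2, 0.7]
opening: 95.6
[ 0.04833732 -0.8533321   2.3838094   0.2322487   1.14161561 -2.05601666]
row [4.98 4.09 8.61] [ -0.6 -20.2  -0.5] |d| 108 ang 20
```

```bash
cat > kin.py <<'E'
from h import *
from scipy.optimize import least_squares
D=[([-1.3176,.12448,1.65166,0,1.36749,-.0826],[214.0,-613.1,213.4],[-3.1396,-.0002,.3358]),
([.25298,-.46713,2.0909,.0019,1.51699,-.26461],[380.0,154.2,260.2],[3.14,-.002,2.088]),
([.048337,-.85333,2.38381,.23225,1.14162,-2.05602],[399.3,134.2,249.6],[-3.139,.521,-2.654])]
def fk(q,k):
    a1,b,d1,L1,e,L2,Lt=k
    R=Ro.from_euler("z",q[0]);p=R.apply([a1,b,d1]);R=R*Ro.from_euler("y",q[1]);p=p+R.apply([0,0,L1])
    R=R*Ro.from_euler("y",q[2]);p=p+R.apply([e,0,L2]);R=R*Ro.from_euler("z",q[3])*Ro.from_euler("y",q[4]);p=p+R.apply([0,0,Lt])
    return p,R*Ro.from_euler("z",q[5])*Ro.from_euler("z",TW)
TW=np.pi/2
k0=np.array([0,54,350,425,0,425,250.])
def res(k): return np.r_[np.concatenate([fk(q,k)[0]-p for q,p,_ in D]),(k-k0)*.003]
fit_=least_squares(res,k0);K=fit_.x
lo=np.array([-2.61,-1.02,.03,-1.35,.32,-2.91]);hi=np.array([2.61,2.33,2.71,4.49,2.68,2.91])
def ik(p,R,q0):
    best=None
    for q in (q0,np.array(q0)+[0,0,0,1.2,0,1],np.array(q0)+[0,0,0,-1,0,-1],np.array(q0)+[0,.5,-.3,2.8,0,1.5]):
        f=lambda q:np.r_[(fk(q,K)[0]-p)/10,(fk(q,K)[1].inv()*R).as_rotvec()*10]
        r=least_squares(f,np.clip(q,lo+.01,hi-.01),bounds=(lo,hi))
        if best is None or r.cost<best.cost: best=r
    return best.x,best.cost
E
python3 - <<'E'
from kin import *
print(np.round(K),np.round(fit_.fun[:9],1))
for q,p,e in D: print((fk(q,K)[1].inv()*Ro.from_euler("xyz",e)).as_rotvec(degrees=True).round(1))
q0=bot.observe()["qpos"]
for al in(25,35,45):
  for h in(.1,.5,.9,1.3):
    R=pose(h,al);o=[]
    for back_ in(0,90):
        q,c=ik(np.array([421,232,42])+(18.8-back_)*R.apply([0,0,1]),R,q0);o+=[round(c,2),q.round(2).tolist()]
    print(al,h,o)
E
```

```text
[ -0.  54. 223. 452.  42. 613. 292.] [ 0.  0.  0.  0. -0. -0. -0.  0.  0.]
[-0.  0. -0.]
[-0.  0.  0.]
[ 0. -0.  0.]
25 0.1 [np.float64(0.0), [0.67, -0.17, 2.65, 4.1, 0.64, 0.99], np.float64(1.32), [0.91, -0.54, 2.71, -1.35, 0.76, 0.26]]
25 0.5 [np.float64(0.63), [0.3, -0.32, 2.71, 2.6, 0.34, 1.99], np.float64(10.79), [0.31, -0.83, 2.71, 0.19, 0.57, -1.87]]
25 0.9 [np.float64(0.0), [-0.06, -0.17, 2.65, 1.78, 0.86, 2.29], np.float64(0.83), [-0.39, -0.41, 2.71, 1.31, 1.17, 2.56]]
25 1.3 [np.float64(0.0), [-0.17, 0.04, 2.46, 1.37, 1.17, 2.27], np.float64(0.0), [-0.41, -0.11, 2.5, 1.17, 1.34, 2.34]]
35 0.1 [np.float64(0.0), [0.63, -0.28, 2.63, 4.49, 0.43, 0.56], np.float64(0.16), [0.82, -0.65, 2.71, -1.15, 0.67, -0.02]]
35 0.5 [np.float64(0.21), [0.23, -0.38, 2.71, 2.04, 0.32, 2.5], np.float64(3.61), [0.29, -0.86, 2.71, 0.24, 0.6, -1.93]]
35 0.9 [np.float64(0.0), [0.01, -0.28, 2.63, 1.49, 0.69, 2.63], np.float64(1.81), [-0.08, -0.78, 2.71, 0.84, 0.85, -2.91]]
35 1.3 [np.float64(0.0), [-0.1, -0.07, 2.46, 1.22, 1.03, 2.48], np.float64(11.85), [-0.03, -0.55, 2.52, 0.65, 0.94, -2.91]]
45 0.1 [np.float64(0.0), [0.58, -0.32, 2.57, -1.12, 0.37, -0.13], np.float64(0.0), [0.69, -0.71, 2.66, -0.73, 0.63, -0.5]]
45 0.5 [np.float64(0.3), [0.25, -0.41, 2.61, 0.84, 0.32, -2.57], np.float64(0.23), [0.28, -0.88, 2.71, 0.25, 0.61, -1.94]]
45 0.9 [np.float64(0.1), [0.07, -0.32, 2.59, 1.22, 0.62, 2.91], np.float64(0.1), [-0.05, -0.73, 2.66, 0.79, 0.87, -2.91]]
45 1.3 [np.float64(0.0), [-0.02, -0.15, 2.43, 1.02, 0.93, 2.71], np.float64(5.85), [0.01, -0.49, 2.46, 0.57, 0.98, -2.91]]
```

```bash
cat >> kin.py <<'E'
def ik1(p,R,q0):
    f=lambda q:np.r_[(fk(q,K)[0]-p)/10,(fk(q,K)[1].inv()*R).as_rotvec()*10]
    r=least_squares(f,np.clip(q0,lo+.001,hi-.001),bounds=(lo,hi));return r.x,r.cost
def G(p,R,b=0): return np.array(p,float)+(bot.pinch_z-b)*R.apply([0,0,1])
E
python3 - <<'E'
from kin import *
for c,uv,z in(("scene",(332,237.5),0),("top",(296.5,250),60),("scene",(319,226),0)): print("hot",back(c,uv,z).round())
F=180
def chk(tag,seq,q0):
    q=q0;o=[]
    for p,R in seq:
        q,c=ik1(p,R,q)
        if c>.02: return None
        o.append(q.round(2).tolist())
    print(tag,o[0],o[-1]);return q
b=np.array([576,259]);ex=np.array([.805,.593]);ey=np.array([-.593,.805])
for al in(15,20,25,30):
  for h in(.9,1.1,1.3,1.5,1.7):
    R=pose(h,al,F);B=np.array([421,232,42])
    for q0 in([-.17,.04,2.46,1.37,1.17,-.87],):
      q=chk(f"grasp a{al} h{h}",[(G(B,R),R)]+[(G(B,R,s),R) for s in(30,60,90)],q0)
      if q is None: continue
      qg,_=ik1(G(B,R),R,q0)
      for side,sg in((1,1),(-1,-1)):
       for h2 in(.635,.8,1.0,1.2):
        P=np.r_[b+ey*68*side,100];P2=P.copy();P2[2]=140
        seq=[(G(B+[0,0,z],R),R) for z in(50,100)]
        for t in np.linspace(0,1,8):
            Rt=pose(h+(h2-h)*t,al,F);seq.append((G((1-t)*(B+[0,0,100])+t*P2,Rt),Rt))
        for r in range(0,116,23): Rt=pose(h2,al,F+sg*r);seq.append((G(P2*(1-r/115)+P*r/115,Rt),Rt))
        chk(f"   pour side{side} h2 {h2}",seq,qg)
E
```

```text
hot [461. 104.   0.]
hot [436. 143.  60.]
hot [529.  94.   0.]
grasp a15 h1.1 [-0.19, 0.1, 2.55, 1.69, 1.21, -1.06] [-0.5, -0.06, 2.63, 1.41, 1.36, -0.99]
   pour side1 h2 0.635 [-0.19, -0.1, 2.58, 1.63, 1.19, -0.88] [0.3, 0.01, 2.46, 2.62, 0.69, 0.76]
   pour side1 h2 0.8 [-0.19, -0.1, 2.58, 1.63, 1.19, -0.88] [0.2, 0.04, 2.42, 2.27, 0.8, 0.96]
   pour side1 h2 1.0 [-0.19, -0.1, 2.58, 1.63, 1.19, -0.88] [0.1, 0.1, 2.36, 1.95, 0.96, 1.09]
   pour side1 h2 1.2 [-0.19, -0.1, 2.58, 1.63, 1.19, -0.88] [0.03, 0.18, 2.27, 1.71, 1.11, 1.15]
   pour side-1 h2 0.8 [-0.19, -0.1, 2.58, 1.63, 1.19, -0.88] [-0.09, 0.16, 2.29, 1.95, 0.94, -2.91]
   pour side-1 h2 1.0 [-0.19, -0.1, 2.58, 1.63, 1.19, -0.88] [-0.15, 0.23, 2.2, 1.72, 1.1, -2.85]
   pour side-1 h2 1.2 [-0.19, -0.1, 2.58, 1.63, 1.19, -0.88] [-0.18, 0.31, 2.09, 1.53, 1.25, -2.81]
grasp a15 h1.3 [-0.22, 0.18, 2.44, 1.49, 1.32, -1.04] [-0.47, 0.09, 2.47, 1.26, 1.46, -1.0]
   pour side1 h2 0.635 [-0.22, 0.02, 2.47, 1.45, 1.33, -0.9] [0.3, 0.01, 2.46, 2.62, 0.69, 0.76]
   pour side1 h2 0.8 [-0.22, 0.02, 2.47, 1.45, 1.33, -0.9] [0.2, 0.04, 2.
[... 11529 characters left out ...]
 1.48, -0.84]
   pour side1 h2 0.8 [-0.13, 0.06, 2.26, 1.02, 1.39, -0.76] [0.24, -0.08, 2.38, 1.8, 0.5, 1.44]
   pour side1 h2 1.0 [-0.13, 0.06, 2.26, 1.02, 1.39, -0.76] [0.15, -0.02, 2.32, 1.58, 0.71, 1.48]
   pour side1 h2 1.2 [-0.13, 0.06, 2.26, 1.02, 1.39, -0.76] [0.09, 0.06, 2.24, 1.42, 0.9, 1.46]
   pour side-1 h2 0.635 [-0.13, 0.06, 2.26, 1.02, 1.39, -0.76] [0.02, -0.01, 2.3, 1.76, 0.53, -2.57]
   pour side-1 h2 0.8 [-0.13, 0.06, 2.26, 1.02, 1.39, -0.76] [-0.04, 0.04, 2.25, 1.58, 0.7, -2.53]
   pour side-1 h2 1.0 [-0.13, 0.06, 2.26, 1.02, 1.39, -0.76] [-0.1, 0.12, 2.17, 1.42, 0.9, -2.54]
   pour side-1 h2 1.2 [-0.13, 0.06, 2.26, 1.02, 1.39, -0.76] [-0.13, 0.2, 2.08, 1.28, 1.07, -2.58]
```

```bash
cat > chk.py <<'E'
from kin import *
b=np.array([576,259]);ex=np.array([.805,.593]);ey=np.array([-.593,.805])
B=np.array([421,232,42.]);P=np.r_[b+5*ex+58*ey,100]
E
python3 - <<'E'
from chk import *
q0=bot.observe()["qpos"].copy();p,R0,_=cur()
for al in(25,30):
 for h in(.85,.95,1.0):
  seq=[(p,R0*Ro.from_rotvec([0,0,np.radians(r)])) for r in range(0,181,45)]
  R=pose(h,al,180)
  Rm=pose(h,60,180);seq.append((G(B+[-20,-20,180],Rm),Rm))
  for z in(140,120,80,50,20,0,20,50,80,100): seq.append((G(B+[0,0,z],R),R))
  for t in np.linspace(0,1,8):
    Rt=pose(h+(.8-h)*t,al,180);seq.append((G((1-t)*(B+[0,0,100])+t*(P+[0,0,40]),Rt),Rt))
  for r,z in((30,40),(60,40),(90,40),(90,0),(110,0),(130,0)): Rt=pose(.8,al,180+r);seq.append((G(P+[0,0,z],Rt),Rt))
  q=q0;cs=[];qs=[]
  for a_ in seq: q,c=ik1(*a_,q);cs.append(c);qs.append(q)
  print(al,h,"bad",[(i,round(c,2)) for i,c in enumerate(cs) if c>.02],"maxjump",np.abs(np.diff(qs,axis=0)).max(0).round(2));print(qs[4].round(2),qs[11].round(2),qs[-1].round(2))
E
```

```text
25 0.85 bad [] maxjump [0.2  0.19 0.31 0.95 0.24 0.89]
[ 0.05 -0.85  2.38  0.23  1.14  1.09] [-0.03 -0.2   2.67  1.84  0.81 -0.86] [ 0.2  -0.04  2.38  1.98  0.59  1.5 ]
25 0.95 bad [] maxjump [0.23 0.22 0.28 0.9  0.15 0.85]
[ 0.05 -0.85  2.38  0.23  1.14  1.09] [-0.08 -0.14  2.63  1.71  0.91 -0.85] [ 0.2  -0.04  2.38  1.98  0.59  1.5 ]
25 1.0 bad [] maxjump [0.24 0.23 0.27 0.88 0.12 0.83]
[ 0.05 -0.85  2.38  0.23  1.14  1.09] [-0.11 -0.12  2.61  1.66  0.95 -0.85] [ 0.2  -0.04  2.38  1.98  0.59  1.5 ]
30 0.85 bad [] maxjump [0.17 0.19 0.27 0.79 0.26 0.79]
[ 0.05 -0.85  2.38  0.23  1.14  1.09] [ 0.   -0.26  2.66  1.7   0.71 -0.69] [ 0.22 -0.07  2.36  1.79  0.51  1.7 ]
30 0.95 bad [] maxjump [0.19 0.22 0.25 0.77 0.18 0.79]
[ 0.05 -0.85  2.38  0.23  1.14  1.09] [-0.05 -0.21  2.63  1.6   0.82 -0.7 ] [ 0.22 -0.07  2.36  1.79  0.51  1.7 ]
30 1.0 bad [] maxjump [0.2  0.23 0.24 0.75 0.15 0.79]
[ 0.05 -0.85  2.38  0.23  1.14  1.09] [-0.07 -0.18  2.6   1.55  0.86 -0.71] [ 0.22 -0.07  2.36  1.79  0.51  1.7 ]
```

```bash
python3 -m pendant '[[0,0,0,0,0,140,1],[0,0,0,0,0,140,1],[0,0,0,0,0,140,1],[0,0,0,0,0,140,1],[0,0,0,0,0,140,1],[0,0,0,0,0,140,1],[0,0,0,0,0,140,1],[0,0,0,0,0,140,1],[0,0,0,0,0,140,1],[0,0,0,0,0,140,1],[0,0,0,0,0,140,1],[0,0,0,0,0,140,1],[0,0,0,0,0,140,1],[0,0,0,0,0,140,1],[0,0,0,0,0,140,1],[0,0,0,0,0,140,1],[0,0,0,0,0,140,1],[0,0,0,0,0,140,1],[0,0,0,0,0,140,1],[0,0,0,0,0,140,1]]'
python3 - <<'E'
from chk import *
print(bot.observe()["qpos"])
R=pose(.9,25,180);plan(B+[0,0,110],R,True)
E
```

```text
clock: 6.38
ee_pos: [399.5, 135.4, 249.9]
eef_rot: [2.789, -0.391, 1.253]
ft_force: [-0.7, -0.4, 0.5]
opening: 95.0
[ 0.05130732 -0.85091244  2.38199644  0.23218571  1.14152774  0.39278582]
row [ 6.55 -5.25 13.15] [ 4.9 38.8 22.1] |d| 156 ang 45
```

```bash
python3 -m pendant '[[6.5,-5.2,13.1,4.9,38.8,22.1,1],[6.5,-5.2,13.1,4.9,38.8,22.1,1],[6.5,-5.2,13.1,4.9,38.8,22.1,1],[6.5,-5.2,13.1,4.9,38.8,22.1,1],[6.5,-5.2,13.1,4.9,38.8,22.1,1],[6.5,-5.2,13.1,4.9,38.8,22.1,1],[6.5,-5.2,13.1,4.9,38.8,22.1,1],[6.5,-5.2,13.1,4.9,38.8,22.1,1],[6.5,-5.2,13.1,4.9,38.8,22.1,1],[6.5,-5.2,13.1,4.9,38.8,22.1,1],[6.5,-5.2,13.1,4.9,38.8,22.1,1],[6.5,-5.2,13.1,4.9,38.8,22.1,1],[6.5,-5.2,13.1,4.9,38.8,22.1,1],[6.5,-5.2,13.1,4.9,38.8,22.1,1]]'
python3 - <<'E'
from chk import *
print(bot.observe()["qpos"])
R=pose(.9,25,180);plan(B,R,True)
a_=viewer.grab_frame("scene");t=viewer.grab_frame("top")
o=np.hstack([cv2.resize(a_[130:330,230:430],(400,400)),cv2.resize(t[150:350,200:400],(400,400))])
cv2.imwrite("pics/d1.png",o[:,:,::-1])
E
```

```text
clock: 7.55
ee_pos: [431.2, 244.7, 144.9]
eef_rot: [3.132, -1.135, 0.917]
ft_force: [0.9, 0.3, -1.0]
opening: 94.9
[-0.06524267 -0.59546612  2.66303366  1.40183562  0.8623779  -0.30217143]
row [-10.01  -0.06   4.74] [-0.3 -0.   0.4] |d| 111 ang 1
```

View pics/d1.png

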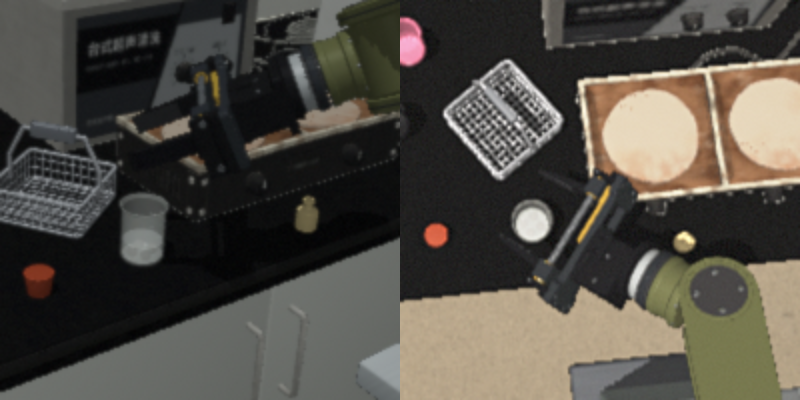

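```bash
python3 - <<'E'
from chk import *
for z in(30,45,60,75,90,105): print(z,back("top",(300,249),z)[:2].round(),back("scene",(327,216),z)[:2].round(),"bottom",back("scene",(329,238),0)[:2].round())
R=pose(.9,25,180)
for x in(-90,90):
  for y in(-37,37): print((G(B,R)+R.apply([y,x,-77.8])).round())
E
```

```text
30 [442. 130.] [519.  77.] bottom [462. 112.]
45 [440. 132.] [496.  96.] bottom [462. 112.]
60 [438. 133.] [472. 116.] bottom [462. 112.]
75 [436. 134.] [449. 136.] bottom [462. 112.]
90 [434. 136.] [426. 156.] bottom [462. 112.]
105 [432. 137.] [402. 175.] bottom [462. 112.]
[308. 234.  33.]
[327. 258. 100.]
[449. 122.  33.]
[468. 146. 100.]
```

```bash
python3 - <<'E'
from chk import *
p,R0,s=cur();q0=s["qpos"].copy();g0=B+[0,0,110]
W=np.array([560,290,190.])
for al in(25,30,35):
 for h in(-.2,-.1,0,.1,.2):
  for hw in(.4,.2):
   seq=[]
   def seg(ga,gb,ha,hb,aa,ab,n=6):
    for t in np.linspace(0,1,n+1)[1:]:
     Rt=pose(ha+(hb-ha)*t,aa+(ab-aa)*t,180);seq.append((G(ga+(gb-ga)*t,Rt),Rt))
   seg(g0,W,.9,.9,25,al);n1=len(seq);seg(W,W,.9,hw,al,al);n2=len(seq);seg(W,B+[0,0,100],hw,h,al,al,8);n3=len(seq);seg(B+[0,0,100],B,h,h,al,al);n4=len(seq);seg(B,B+[0,0,100],h,h,al,al)
   seg(B+[0,0,100],P+[0,0,40],h,.7,al,al,8);n5=len(seq)
   for r,z in((30,40),(60,40),(90,40),(90,0),(110,0),(130,0)): Rt=pose(.7,al,180+r);seq.append((G(P+[0,0,z],Rt),Rt))
   q=q0;cs=[];qs=[]
   for a_ in seq: q,c=ik1(*a_,q);cs.append(c);qs.append(q)
   bad=[(i,round(c,2)) for i,c in enumerate(cs) if c>.02]
   print(al,h,hw,(n1,n2,n3,n4,n5),"bad",bad[:5],np.abs(np.diff(qs,axis=0)).max().round(2),qs[n4-1].round(2) if not bad else "")
E
```

```text
25 -0.2 0.4 (6, 12, 20, 26, 40) bad [(9, np.float64(0.04)), (10, np.float64(0.41)), (11, np.float64(0.84)), (12, np.float64(0.5)), (13, np.float64(0.1))] 0.91 
25 -0.2 0.2 (6, 12, 20, 26, 40) bad [(8, np.float64(0.08)), (9, np.float64(0.72)), (10, np.float64(0.48)), (14, np.float64(0.06)), (15, np.float64(0.17))] 1.45 
25 -0.1 0.4 (6, 12, 20, 26, 40) bad [(9, np.float64(0.04)), (10, np.float64(0.41)), (11, np.float64(0.84)), (12, np.float64(0.57)), (13, np.float64(0.2))] 0.89 
25 -0.1 0.2 (6, 12, 20, 26, 40) bad [(8, np.float64(0.08)), (9, np.float64(0.72)), (10, np.float64(0.48)), (14, np.float64(0.02)), (15, np.float64(0.07))] 1.45 
25 0 0.4 (6, 12, 20, 26, 40) bad [(9, np.float64(0.04)), (10, np.float64(0.41)), (11, np.float64(0.84)), (12, np.float64(0.65)), (13, np.float64(0.32))] 0.89 
25 0 0.2 (6, 12, 20, 26, 40) bad [(8, np.float64(0.08)), (9, np.float64(0.72)), (10, np.float64(0.48)), (15, np.float64(0.02)), (16, np.float64(0.06))] 1.45 
25 0.1 0.4 (6, 12, 20, 26, 40) bad [(9, np.float64(0.04)), (10, np.float64(0.41)), (11, np.float64(0.84)), (12, np.float64(0.72)), (13, np.f
[... 3005 characters left out ...]
(0.47)), (16, np.float64(0.03)), (17, np.float64(0.07))] 2.02 
35 0.1 0.4 (6, 12, 20, 26, 40) bad [(9, np.float64(0.04)), (10, np.float64(0.37)), (11, np.float64(0.72)), (12, np.float64(0.69)), (13, np.float64(0.5))] 1.75 
35 0.1 0.2 (6, 12, 20, 26, 40) bad [(8, np.float64(0.09)), (9, np.float64(0.62)), (10, np.float64(0.47)), (20, np.float64(0.04)), (21, np.float64(0.15))] 1.75 
35 0.2 0.4 (6, 12, 20, 26, 40) bad [(9, np.float64(0.04)), (10, np.float64(0.37)), (11, np.float64(0.72)), (12, np.float64(0.73)), (13, np.float64(0.63))] 1.5 
35 0.2 0.2 (6, 12, 20, 26, 40) bad [(8, np.float64(0.09)), (9, np.float64(0.62)), (10, np.float64(0.47)), (22, np.float64(0.11)), (23, np.float64(0.36))] 1.5
```

```bash
cat >> chk.py <<'E'
N=np.array([390,300,42.])
E
python3 - <<'E'
from chk import *
p,R0,s=cur();q0=s["qpos"].copy();g0=B+[0,0,110]
for al in(25,28):
  seq=[]
  def seg(ga,gb,ha,hb,aa,ab,n=6):
    for t in np.linspace(0,1,n+1)[1:]:
     Rt=pose(ha+(hb-ha)*t,aa+(ab-aa)*t,180);seq.append((G(ga+(gb-ga)*t,Rt),Rt))
  U=np.array([0,0,110])
  seg(g0,B+U,.9,.1,25,70);seg(B+U,B,.1,.1,70,70);seg(B,B+U/3,.1,.1,70,70);seg(B+U/3,N+U/3,.1,.1,70,70);seg(N+U/3,N,.1,.1,70,70);seg(N,N+U,.1,.1,70,70)
  seg(N+U,N+U,.1,.9,70,al);seg(N+U,N,.9,.9,al,al);n4=len(seq);seg(N,N+U,.9,.9,al,al);seg(N+U,P+[0,0,40],.9,.8,al,al,8);
  for r,z in((30,40),(60,40),(90,40),(90,0),(110,0),(130,0)): Rt=pose(.8,al,180+r);seq.append((G(P+[0,0,z],Rt),Rt))
  q=q0;cs=[];qs=[]
  for a_ in seq: q,c=ik1(*a_,q);cs.append(c);qs.append(q)
  print(al,"bad",[(i,round(c,2)) for i,c in enumerate(cs) if c>.02],np.abs(np.diff(qs,axis=0)).max(0).round(2));print(qs[5].round(2),qs[11].round(2),qs[n4-1].round(2),qs[-1].round(2))
R=pose(.1,70,180);plan(B+[0,0,100],R,True)
R=pose(.1,70,180);print(R.inv().apply([0,0,-10]).round(2),R.inv().apply([0,0,3]).round(2),R.inv().apply((N-B)/10+[0,0,3]).round(2))
E
```

```text
25 bad [] [0.14 0.1  0.09 0.69 0.21 0.81]
[ 0.46 -0.4   2.29 -0.15  0.93  2.  ] [ 0.46 -0.23  2.36 -0.19  0.68  2.06] [ 0.21 -0.21  2.68  2.04  0.7  -0.92] [ 0.2  -0.04  2.38  1.98  0.59  1.5 ]
28 bad [] [0.14 0.09 0.09 0.61 0.17 0.72]
[ 0.46 -0.4   2.29 -0.15  0.93  2.  ] [ 0.46 -0.23  2.36 -0.19  0.68  2.06] [ 0.23 -0.25  2.67  1.95  0.63 -0.81] [ 0.21 -0.06  2.37  1.87  0.54  1.62]
row [-2.31  0.44 -0.21] [-31.9 -42.6  35.1] |d| 24 ang 64
[-3.42 -0.    9.4 ] [ 1.03  0.   -2.82] [-1.23 -7.08 -3.64]
```

```bash
python3 -m pendant '[[-2.3,0.4,-0.2,-31.9,-42.6,35.1,1],[-2.3,0.4,-0.2,-31.9,-42.6,35.1,1],[-2.3,0.4,-0.2,-31.9,-42.6,35.1,1],[-2.3,0.4,-0.2,-31.9,-42.6,35.1,1],[-2.3,0.4,-0.2,-31.9,-42.6,35.1,1],[-2.3,0.4,-0.2,-31.9,-42.6,35.1,1],[-2.3,0.4,-0.2,-31.9,-42.6,35.1,1],[-2.3,0.4,-0.2,-31.9,-42.6,35.1,1],[-2.3,0.4,-0.2,-31.9,-42.6,35.1,1],[-2.3,0.4,-0.2,-31.9,-42.6,35.1,1],[-2.3,0.4,-0.2,-31.9,-42.6,35.1,1],[-2.3,0.4,-0.2,-31.9,-42.6,35.1,1],[-2.3,0.4,-0.2,-31.9,-42.6,35.1,1],[-2.3,0.4,-0.2,-31.9,-42.6,35.1,1],[-2.3,0.4,-0.2,-31.9,-42.6,35.1,1],[-2.3,0.4,-0.2,-31.9,-42.6,35.1,1]]'
python3 - <<'E'
from chk import *
print(bot.observe()["qpos"])
plan(B,pose(.1,70,180),True)
E
```

```text
clock: 8.98
ee_pos: [426.4, 232.5, 123.0]
eef_rot: [-3.141, -0.347, 0.101]
ft_force: [-0.3, 0.2, -0.6]
opening: 95.3
[ 0.46057513 -0.38981996  2.29963103 -0.15160542  0.91073002  2.00361893]
row [-3.26 -0.    9.32] [-0.   0.1  0.1] |d| 99 ang 0
```

```bash
python3 -m pendant '[[-1.2,0,3.3,0,0,0,1],[-2.2,0,6.3,0,0,0,1],[-3.2,0,9.3,0,0,0,1],[-3.2,0,9.3,0,0,0,1],[-3.2,0,9.3,0,0,0,1],[-3.2,0,9.3,0,0,0,0],[-3.2,0,9.3,0,0,0,0],[-3.2,0,9.3,0,0,0,0],[-3.2,0,9.3,0,0,0,0],[-3.2,0,9.3,0,0,0,0],[-3.2,0,9.3,0,0,0,0],[-3.2,0,9.3,0,0,0,0],[-3.2,0,9.3,0,0,0,0]]'
```

```text
clock: 10.07
ee_pos: [429.0, 233.2, 26.1]
eef_rot: [-3.141, -0.349, 0.1]
ft_force: [0.4, -0.5, 1.9]
opening: 53.7
```

```bash
python3 -m pendant '[[0,0,0,0,0,0,0],[0,0,0,0,0,0,0],[0.5,0,-1.4,0,0,0,0],[1,0,-2.8,0,0,0,0],[0.6,-1.2,-3,0,0,0,0],[0,-3,-3.2,0,0,0,0],[-0.6,-5,-3.4,0,0,0,0],[-1,-6.5,-3.6,0,0,0,0],[-1.2,-7.1,-3.6,0,0,0,0],[-1.2,-7.1,-3.6,0,0,0,0],[-1.6,-7.1,-2.7,0,0,0,0],[-1.9,-7.1,-1.8,0,0,0,0],[-2.15,-7.1,-1.1,0,0,0,0],[-2.23,-7.1,-0.85,0,0,0,0],[-2.23,-7.1,-0.85,0,0,0,0],[-2.23,-7.1,-0.85,0,0,0,0]]'
python3 - <<'E'
from chk import *
viewer.grab_frame("scene");viewer.grab_frame("top")
for c in C: 
  for d in outline_of(c,"beaker")[:4]: print(c,round(d["confidence"],2),d["xy"],back(c,d["xy"],35)[:2].round())
im=viewer.grab_frame("scene");cv2.imwrite("pics/d2.png",cv2.resize(im[180:320,180:380],(800,560))[:,:,::-1])
E
```

```text
clock: 11.4
ee_pos: [397.8, 300.5, 25.2]
eef_rot: [3.141, -0.347, 0.099]
ft_force: [-0.1, -0.3, -1.0]
opening: 53.8
scene 0.87 [285.2, 267.9] [359. 317.]
scene 0.84 [186.8, 208.8] [737. 385.]
scene 0.69 [189.9, 234.7] [598. 434.]
top 0.65 [200.0, 170.4] [712. 406.]
top 0.64 [194.6, 209.2] [592. 429.]
top 0.61 [241.3, 262.8] [419. 304.]
```

View pics/d2.png

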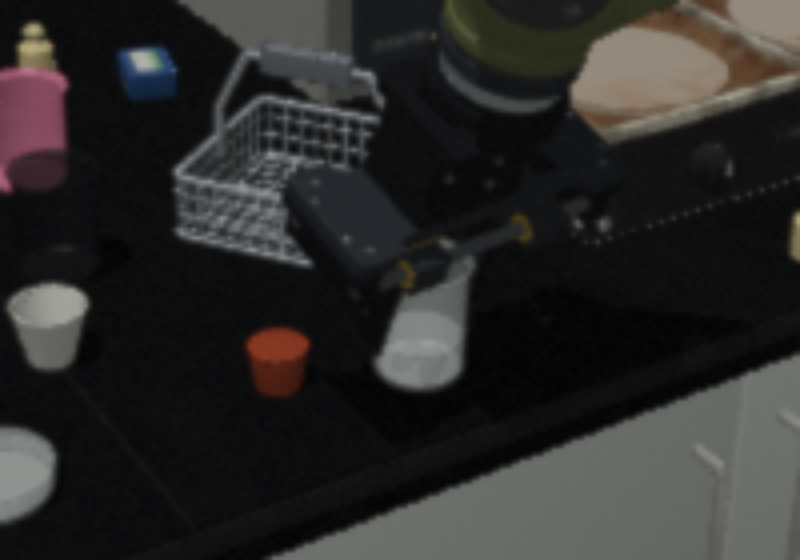

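```bash
python3 -m pendant '[[0,0,0,0,0,0,0.65],[0,0,0,0,0,0,0.8],[0,0,0,0,0,0,1],[0,0,0,0,0,0,1],[0,0,0,0,0,0,1],[0,0,0,0,0,0,1],[1.2,0,-3.3,0,0,0,1],[2.4,0,-6.6,0,0,0,1],[3.8,0,-10.3,0,0,0,1],[3.8,0,-10.3,0,0,0,1],[3.8,0,-10.3,0,0,0,1]]'
python3 - <<'E'
from chk import *
mk={}
for c,xy in(("scene",(285,266)),("top",(241,262))):
    viewer.grab_frame(c)
    d=min(outline_of(c,"beaker"),key=lambda d:np.hypot(*(np.array(d["xy"])-xy)));mk[c]=up(d["pixels"]);print(d["xy"],back(c,d["xy"],35)[:2].round())
for m in(mk,{"top":mk["top"]},{"scene":mk["scene"]}): print(fit(m,beaker,N[:2]))
plan(N+[0,0,110],pose(.9,25,180),True)
im=viewer.grab_frame("scene");cv2.imwrite("pics/d3.png",cv2.resize(im[180:320,180:380],(800,560))[:,:,::-1])
E
```

```text
clock: 12.57
ee_pos: [400.4, 302.7, 139.9]
eef_rot: [-3.137, -0.354, 0.099]
ft_force: [-0.0, -0.7, -0.3]
opening: 95.3
[282.9, 259.4] [390. 302.]
[195.5, 208.8] [593. 426.]
(array([391.37216391, 296.93548281]), np.float64(-0.9324095978371071))
(array([390., 300.]), np.float64(0.0))
(array([391.37216391, 296.93548281]), np.float64(-0.9324095978371071))
row [ 0.77 -1.24 -0.83] [ 31.7  42.8 -34.7] |d| 17 ang 64
```

View pics/d3.png

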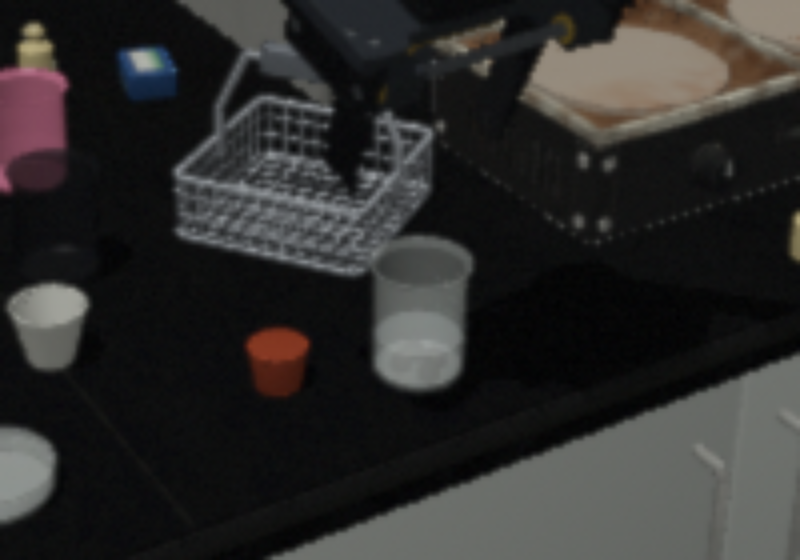

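The beaker stands upright at about scene px (285,258), balls inside, basket undisturbed. Now the low-angle grasp.

```bash
python3 -m pendant '[[0.8,-1.2,-0.8,31.7,42.8,-34.7,1],[0.8,-1.2,-0.8,31.7,42.8,-34.7,1],[0.8,-1.2,-0.8,31.7,42.8,-34.7,1],[0.8,-1.2,-0.8,31.7,42.8,-34.7,1],[0.8,-1.2,-0.8,31.7,42.8,-34.7,1],[0.8,-1.2,-0.8,31.7,42.8,-34.7,1],[0.8,-1.2,-0.8,31.7,42.8,-34.7,1],[0.8,-1.2,-0.8,31.7,42.8,-34.7,1],[0.8,-1.2,-0.8,31.7,42.8,-34.7,1],[0.8,-1.2,-0.8,31.7,42.8,-34.7,1],[0.8,-1.2,-0.8,31.7,42.8,-34.7,1],[0.8,-1.2,-0.8,31.7,42.8,-34.7,1],[0.8,-1.2,-0.8,31.7,42.8,-34.7,1],[0.8,-1.2,-0.8,31.7,42.8,-34.7,1],[0.8,-1.2,-0.8,31.7,42.8,-34.7,1],[0.8,-1.2,-0.8,31.7,42.8,-34.7,1]]'
python3 - <<'E'
from chk import *
print(bot.observe()["qpos"]);R=pose(.9,25,180)
plan(N,R,True); print(R.inv().apply([0,0,10]).round(2))
E
```

```text
clock: 14.15
ee_pos: [401.1, 312.5, 142.6]
eef_rot: [-3.139, -1.133, 0.895]
ft_force: [-0.4, 0.1, -1.3]
opening: 95.0
[ 0.21090413 -0.6476657   2.69269763  1.4718036   0.61608143 -0.21234852]
row [-9.81 -0.08  4.63] [ 0.1  0.1 -0.1] |d| 109 ang 0
[ 9.06  0.   -4.23]
```

```bash
python3 -m pendant '[[-3,0,1.4,0,0,0,1],[-6,0,2.8,0,0,0,1],[-8.5,0,4,0,0,0,1],[-9.8,0,4.6,0,0,0,1],[-9.8,0,4.6,0,0,0,1],[-9.8,0,4.6,0,0,0,1],[-9.8,0,4.6,0,0,0,0],[-9.8,0,4.6,0,0,0,0],[-9.8,0,4.6,0,0,0,0],[-9.8,0,4.6,0,0,0,0],[-9.8,0,4.6,0,0,0,0],[-9.8,0,4.6,0,0,0,0],[-9.8,0,4.6,0,0,0,0],[-9.8,0,4.6,0,0,0,0],[-9.8,0,4.6,0,0,0,0]]'
python3 - <<'E'
from chk import *
R=pose(.9,25,180)
p0,R0,s=cur();U=np.array([0,0,100])
d=lambda p,R:print(R0.inv().apply(G(p,R)-p0).round(0)/10,(R0.inv()*R).as_rotvec(degrees=True).round(1))
d(N+U,R);d((N+U+P+[0,0,45])/2,pose(.85,25,180));d(P+[0,0,45],pose(.8,25,180))
E
```

```text
clock: 15.4
ee_pos: [402.7, 314.3, 38.4]
eef_rot: [3.137, -1.139, 0.905]
ft_force: [-2.4, -2.0, 3.8]
opening: 50.7
[ 8.6 -0.1 -4.2] [ 0.  -0.3  0.1]
[10.9  5.8  0.4] [-2.6 -0.3  1.3]
[13.2 11.7  5.1] [-5.2 -0.3  2.5]
```

```bash
python3 -m pendant '[[2,0,-1,0,0,0,0],[5,0,-2.4,0,0,0,0],[8.6,0,-4.2,0,0,0,0],[8.6,0,-4.2,0,0,0,0],[9.4,1.9,-2.6,-0.9,0,0.4,0],[10.2,3.8,-1.1,-1.7,0,0.8,0],[10.9,5.8,0.4,-2.6,0,1.3,0],[11.7,7.8,2,-3.5,0,1.7,0],[12.5,9.8,3.6,-4.3,0,2.1,0],[13,11.2,4.7,-5.2,0,2.5,0],[13.2,11.7,5.1,-5.2,0,2.5,0],[13.2,11.7,5.1,-5.2,0,2.5,0],[13.2,11.7,5.1,-5.2,0,2.5,0]]'
python3 - <<'E'
from chk import *
p0,R0,s=cur();print(s["qpos"].round(2),(p0-bot.pinch_z*R0.apply([0,0,1])).round())
d=lambda p,R:print(R0.inv().apply(G(p,R)-p0).round(0)/10,(R0.inv()*R).as_rotvec(degrees=True).round(1))
d(P+[0,0,45],pose(.8,25,180+90));d(P,pose(.8,25,180+90))
im=viewer.grab_frame("scene");t=viewer.grab_frame("top")
o=np.hstack([cv2.resize(im[150:290,180:320],(400,400)),cv2.resize(t[140:300,180:340],(400,400))])
cv2.imwrite("pics/e1.png",o[:,:,::-1])
E
```

```text
clock: 16.48
ee_pos: [556.5, 321.0, 135.3]
eef_rot: [-3.141, -1.136, 0.799]
ft_force: [-0.8, 0.2, -0.6]
opening: 50.4
[ 0.2  -0.14  2.38  1.82  0.56 -0.58] [545. 309. 143.]
[ 0.2  0.1 -0. ] [-0.1 -0.1 90. ]
[-3.9  0.1  1.9] [-0.1 -0.1 90. ]
```

View pics/e1.png

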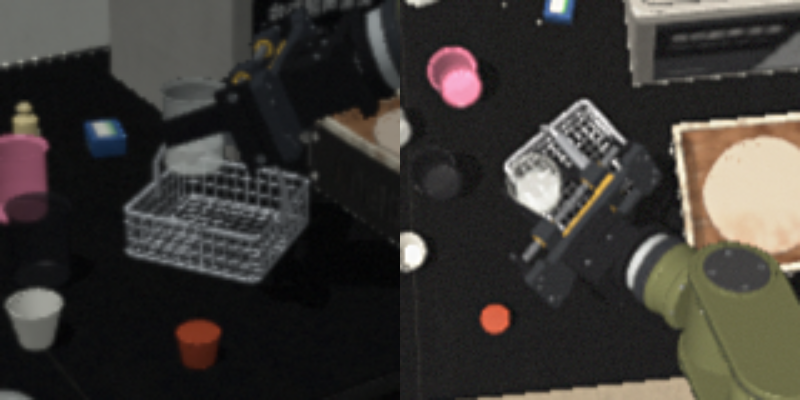

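```bash
python3 -m pendant '[[0,0,0,0,0,5,0],[0,0,0,0,0,12,0],[0,0,0,0,0,19,0],[0,0,0,0,0,26,0],[0,0,0,0,0,33,0],[0,0,0,0,0,40,0],[0,0,0,0,0,46,0],[0,0,0,0,0,52,0],[0,0,0,0,0,58,0],[0,0,0,0,0,64,0],[0,0,0,0,0,70,0],[0,0,0,0,0,75,0],[0,0,0,0,0,80,0],[0,0,0,0,0,84,0],[0,0,0,0,0,84,0],[0,0,0,0,0,84,0]]'
python3 - <<'E'
from chk import *
p0,R0,s=cur();print(s["qpos"].round(2),(p0-bot.pinch_z*R0.apply([0,0,1])).round())
d=lambda p,R:print(R0.inv().apply(G(p,R)-p0).round(0)/10,(R0.inv()*R).as_rotvec(degrees=True).round(1))
d(P,pose(.8,25,180+84));d(P,pose(.8,25,180+132))
E
```

```text
clock: 17.92
ee_pos: [556.4, 321.1, 136.3]
eef_rot: [-2.006, -0.097, -0.726]
ft_force: [-0.2, 0.2, -0.7]
opening: 50.4
[ 0.2  -0.15  2.38  1.83  0.56  0.89] [545. 309. 144.]
[-0.3  4.   1.9] [-0.2 -0.   0.1]
[-0.3  4.   1.9] [-0.2  0.  48.1]
```

```bash
python3 -m pendant '[[0,1.3,0.6,0,0,0,0],[-0.1,2.6,1.2,0,0,0,0],[-0.3,4,1.9,0,0,0,0],[-0.3,4,1.9,0,0,0,0],[-0.3,4,1.9,0,0,5,0],[-0.3,4,1.9,0,0,9,0],[-0.3,4,1.9,0,0,12,0],[-0.3,4,1.9,0,0,15,0],[-0.3,4,1.9,0,0,18,0],[-0.3,4,1.9,0,0,22,0],[-0.3,4,1.9,0,0,26,0],[-0.3,4,1.9,0,0,31,0],[-0.3,4,1.9,0,0,36,0],[-0.3,4,1.9,0,0,42,0],[-0.3,4,1.9,0,0,48,0],[-0.3,4,1.9,0,0,48,0],[-0.3,4,1.9,0,0,48,0],[-0.3,4,1.9,0,0,48,0],[-0.3,4,1.9,0,0,48,0],[-0.3,4,1.9,0,0,48,0]]'
python3 - <<'E'
from chk import *
p0,R0,s=cur();print(s["qpos"].round(2),(p0-bot.pinch_z*R0.apply([0,0,1])).round())
im=viewer.grab_frame("scene");t=viewer.grab_frame("top")
for c in C: print(c,[(round(x["confidence"],2),x["xy"],int(x["pixels"].sum())) for x in outline_of(c,"ball_1")])
o=np.hstack([cv2.resize(im[170:270,200:300],(400,400),interpolation=2),cv2.resize(t[170:270,200:300],(400,400),interpolation=2)])
cv2.imwrite("pics/e2.png",o[:,:,::-1])
E
```

```text
clock: 19.58
ee_pos: [558.5, 320.6, 92.3]
eef_rot: [-2.126, 0.651, -1.132]
ft_force: [-0.4, -0.4, -0.0]
opening: 50.4
[ 0.2  -0.03  2.38  1.99  0.59  1.53] [547. 308. 100.]
scene []
top []
```

View pics/e2.png

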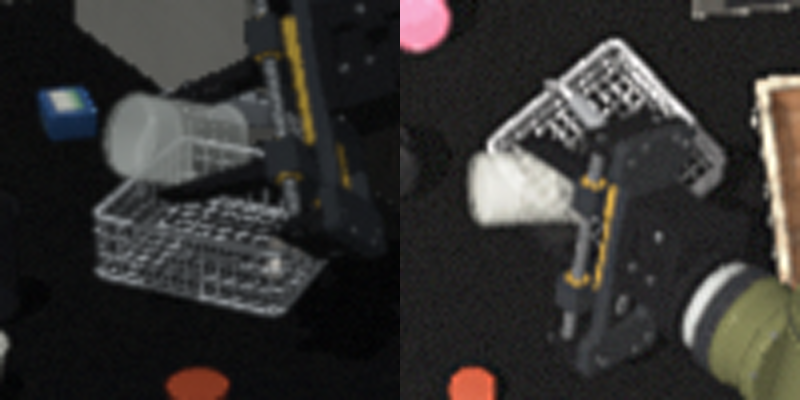

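```bash
python3 - <<'E'
from chk import *
p0,R0,s=cur();print(R0.inv().apply([0,0,5]).round(1))
E
```

```text
[-3.  -3.4 -2.1]
```

```bash
python3 -m pendant '[[-1,-1.1,-0.7,0,0,0,0],[-2,-2.2,-1.4,0,0,0,0],[-3,-3.4,-2.1,0,0,0,0],[-3,-3.4,-2.1,0,0,-7,0],[-3,-3.4,-2.1,0,0,-14,0],[-3,-3.4,-2.1,0,0,-21,0],[-3,-3.4,-2.1,0,0,-28,0],[-3,-3.4,-2.1,0,0,-35,0],[-3,-3.4,-2.1,0,0,-42,0],[-3,-3.4,-2.1,0,0,-49,0],[-3,-3.4,-2.1,0,0,-56,0],[-3,-3.4,-2.1,0,0,-63,0],[-3,-3.4,-2.1,0,0,-70,0],[-3,-3.4,-2.1,0,0,-77,0],[-3,-3.4,-2.1,0,0,-84,0],[-3,-3.4,-2.1,0,0,-91,0],[-3,-3.4,-2.1,0,0,-98,0],[-3,-3.4,-2.1,0,0,-105,0],[-3,-3.4,-2.1,0,0,-112,0],[-3,-3.4,-2.1,0,0,-119,0]]'
python3 - <<'E'
from chk import *
p0,R0,s=cur();print((p0-bot.pinch_z*R0.apply([0,0,1])).round())
R=pose(.9,25,180);N2=N+[0,0,4.4]
d=lambda p,R:print(R0.inv().apply(G(p,R)-p0).round(0)/10,(R0.inv()*R).as_rotvec(degrees=True).round(1))
R8=pose(.8,25,180);d(P+[0,0,50],R8);d((P+[0,0,50]+N2+[0,0,95])/2,pose(.85,25,180));d(N2+[0,0,95],R);d(N2,R)
E
```

```text
clock: 21.45
ee_pos: [558.6, 320.3, 141.9]
eef_rot: [-2.7, -1.088, 0.31]
ft_force: [0.6, 0.7, -0.5]
opening: 50.4
[547. 308. 150.]
[-0.  -0.1 -0. ] [  0.   -0.2 -12.6]
[-3.9 -4.7 -5.1] [  2.6  -0.5 -13.8]
[ -7.8  -9.4 -10.1] [  5.2  -0.7 -15. ]
[-16.2  -7.5  -6.1] [  5.2  -0.7 -15. ]
```

```bash
python3 -m pendant '[[0,0,0,0,0,-7,0],[0,0,0,0,0,-12.6,0],[-1.3,-1.6,-1.7,1,0,-13,0],[-3.9,-4.7,-5.1,2.6,-0.5,-13.8,0],[-5.9,-7,-7.6,4,-0.6,-14.4,0],[-7.8,-9.4,-10.1,5.2,-0.7,-15,0],[-7.8,-9.4,-10.1,5.2,-0.7,-15,0],[-7.8,-9.4,-10.1,5.2,-0.7,-15,0],[-7.8,-9.4,-10.1,5.2,-0.7,-15,0]]'
python3 - <<'E'
from chk import *
p0,R0,s=cur()
R=pose(.9,25,180);N2=N+[0,0,4.4]
print(R0.inv().apply(G(N2,R)-p0).round(0)/10,(R0.inv()*R).as_rotvec(degrees=True).round(1))
im=viewer.grab_frame("scene");t=viewer.grab_frame("top")
for c in C: print(c,[(round(x["confidence"],2),x["xy"],int(x["pixels"].sum())) for x in outline_of(c,"ball_1")])
o=np.hstack([cv2.resize(im[185:255,220:290],(400,400),interpolation=2),cv2.resize(t[175:275,210:310],(400,400),interpolation=2)])
cv2.imwrite("pics/e3.png",o[:,:,::-1])
E
```

```text
clock: 22.2
ee_pos: [400.8, 314.2, 135.5]
eef_rot: [-3.13, -1.138, 0.887]
ft_force: [0.4, -0.3, -0.3]
opening: 50.5
[-8.8  0.1  4. ] [ 0.  -0.2 -0.3]
scene []
top []
```

View pics/e3.png

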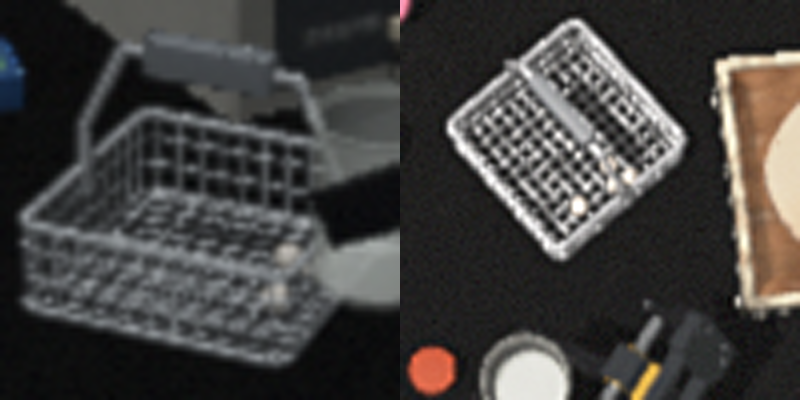

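```bash
python3 -m pendant '[[-2.8,0,1.3,0,0,0,0],[-5.6,0,2.5,0,0,0,0],[-7.5,0,3.4,0,0,0,0],[-8.3,0,3.8,0,0,0,0],[-8.7,0,4,0,0,0,0],[-8.8,0,4,0,0,0,0],[-8.8,0,4,0,0,0,0]]'
```

```text
clock: 22.98
ee_pos: [400.7, 314.7, 38.0]
eef_rot: [-3.122, -1.137, 0.88]
ft_force: [-1.1, 1.0, 2.8]
opening: 50.2
```

```bash
python3 -m pendant '[[0,0,0,0,0,0,0.65],[0,0,0,0,0,0,0.75],[0,0,0,0,0,0,1],[0,0,0,0,0,0,1],[0,0,0,0,0,0,1],[0,0,0,0,0,0,1],[2,0,-0.95,0,0,0,1],[5,0,-2.4,0,0,0,1],[9,0,-4.2,0,0,0,1],[11,0,-5.1,0,0,0,1],[11,0,-5.1,0,0,0,1]]'
python3 - <<'E'
from chk import *
q0=cur()[2]["qpos"].copy();p0,R0,_=cur();b_=np.array([576,259,105.])
# basket grasp: tool down, jaws along basket y: heading .635 -> tool y = +-ey
for roll in(0,180):
  R=pose(.635,89.9,roll);q=q0;o=[]
  W=np.array([450,270,230.])
  Rm=pose(.75,60,180)
  for p,Rx in((W,Rm),(W,R),(b_+[0,0,90],R),(b_,R),(b_+[0,0,150],R)): q,c=ik1(G(p,Rx),Rx,q);o.append((round(c,2),q.round(2).tolist()))
  print(roll,o)
Rm=pose(.75,60,180);W=np.array([450,270,230.])
print(R0.inv().apply(G(W,Rm)-p0).round(0)/10,(R0.inv()*Rm).as_rotvec(degrees=True).round(1))
R=pose(.635,89.9,180);print(R0.inv().apply(G(W,R)-p0).round(0)/10,(R0.inv()*R).as_rotvec(degrees=True).round(1))
E
```

```text
clock: 23.9
ee_pos: [401.4, 313.7, 164.0]
eef_rot: [-3.136, -1.141, 0.891]
ft_force: [0.1, 0.6, 0.5]
opening: 94.9
0 [(np.float64(0.0), [0.33, -0.47, 2.24, 0.26, 0.91, 1.04]), (np.float64(0.0), [0.44, -0.16, 1.93, 0.0, 1.36, -1.77]), (np.float64(0.0), [0.34, 0.11, 1.73, 0.0, 1.3, -1.87]), (np.float64(0.0), [0.34, 0.19, 1.8, 0.0, 1.15, -1.87]), (np.float64(0.0), [0.34, 0.07, 1.67, 0.0, 1.4, -1.87])]
180 [(np.float64(0.0), [0.33, -0.47, 2.24, 0.26, 0.91, 1.04]), (np.float64(0.0), [0.44, -0.16, 1.93, 0.0, 1.36, 1.37]), (np.float64(0.0), [0.34, 0.11, 1.73, 0.0, 1.3, 1.27]), (np.float64(0.0), [0.34, 0.19, 1.8, 0.0, 1.15, 1.27]), (np.float64(0.0), [0.34, 0.07, 1.67, 0.0, 1.4, 1.27])]
[ 4.8  6.7 -1.6] [ -6.4 -35.3   5.6]
[ 4.1  6.5 -2.3] [ -8.7 -64.9  13.2]
```

```bash
python3 -m pendant '[[4.1,6.5,-2.3,-8.7,-64.9,13.2,1],[4.1,6.5,-2.3,-8.7,-64.9,13.2,1],[4.1,6.5,-2.3,-8.7,-64.9,13.2,1],[4.1,6.5,-2.3,-8.7,-64.9,13.2,1],[4.1,6.5,-2.3,-8.7,-64.9,13.2,1],[4.1,6.5,-2.3,-8.7,-64.9,13.2,1],[4.1,6.5,-2.3,-8.7,-64.9,13.2,1],[4.1,6.5,-2.3,-8.7,-64.9,13.2,1],[4.1,6.5,-2.3,-8.7,-64.9,13.2,1],[4.1,6.5,-2.3,-8.7,-64.9,13.2,1],[4.1,6.5,-2.3,-8.7,-64.9,13.2,1],[4.1,6.5,-2.3,-8.7,-64.9,13.2,1],[4.1,6.5,-2.3,-8.7,-64.9,13.2,1]]'
python3 - <<'E'
from chk import *
R=pose(.635,90,180)
plan([577,260,185],R,True);plan([577,260,105],R,True)
im=viewer.grab_frame("scene");t=viewer.grab_frame("top")
for c in C:
  for n in("beaker","basket"): print(c,n,[(round(x["confidence"],2),x["xy"]) for x in outline_of(c,n)])
o=np.hstack([cv2.resize(im[185:285,220:320],(400,400),interpolation=2),cv2.resize(t[175:275,210:310],(400,400),interpolation=2)])
cv2.imwrite("pics/f1.png",o[:,:,::-1])
E
```

```text
clock: 24.98
ee_pos: [448.9, 270.3, 205.0]
eef_rot: [-3.139, 0.005, 0.637]
ft_force: [-0.1, 0.2, -0.1]
opening: 95.2
row [9.7  8.45 3.81] [-0.1  0.3  0.1] |d| 134 ang 0
row [ 9.74  8.47 11.81] [-0.1  0.3  0.1] |d| 175 ang 0
scene beaker [(0.81, [190.7, 230.7]), (0.71, [285.1, 258.9]), (0.56, [187.1, 206.6])]
scene basket [(0.93, [255.2, 226.4]), (0.54, [192.4, 262.8])]
top beaker [(0.86, [193.6, 211.0]), (0.72, [201.1, 166.4]), (0.45, [244.3, 266.3])]
top basket [(0.58, [247.9, 188.4])]
```

View pics/f1.png

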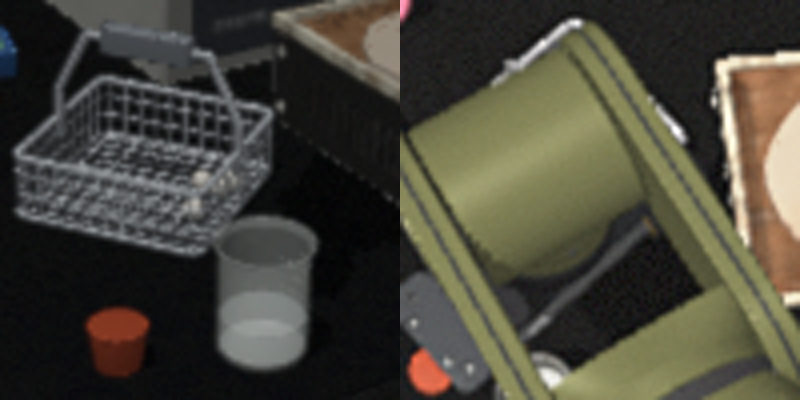

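Beaker stands upright and empty at scene px (286,258); balls lie in the basket at about scene (270,229)-(278,231). Now the basket grip.

```bash
python3 -m pendant '[[3.2,2.8,1.2,0,0.3,0,1],[6.4,5.6,2.4,0,0.3,0,1],[9.7,8.4,3.8,0,0.3,0,1],[9.7,8.4,3.8,0,0.3,0,1],[9.7,8.4,3.8,0,0.3,0,1],[9.7,8.4,6.5,0,0.3,0,1],[9.7,8.4,9.3,0,0.3,0,1],[9.7,8.4,11,0,0.3,0,1],[9.7,8.4,11.8,0,0.3,0,1],[9.7,8.4,11.8,0,0.3,0,1],[9.7,8.4,11.8,0,0.3,0,1]]'
python3 - <<'E'
from chk import *
p0,R0,s=cur();print((p0-bot.pinch_z*R0.apply([0,0,1])).round(1))
im=viewer.grab_frame("scene")
cv2.imwrite("pics/f2.png",cv2.resize(im[160:260,200:320],(800,667),interpolation=2)[:600,:,::-1])
E
```

```text
clock: 26.2
ee_pos: [576.1, 260.1, 88.4]
eef_rot: [-3.14, -0.002, 0.636]
ft_force: [-0.4, 0.0, -0.1]
opening: 95.3
[576.1 260.1 107.2]
```

View pics/f2.png

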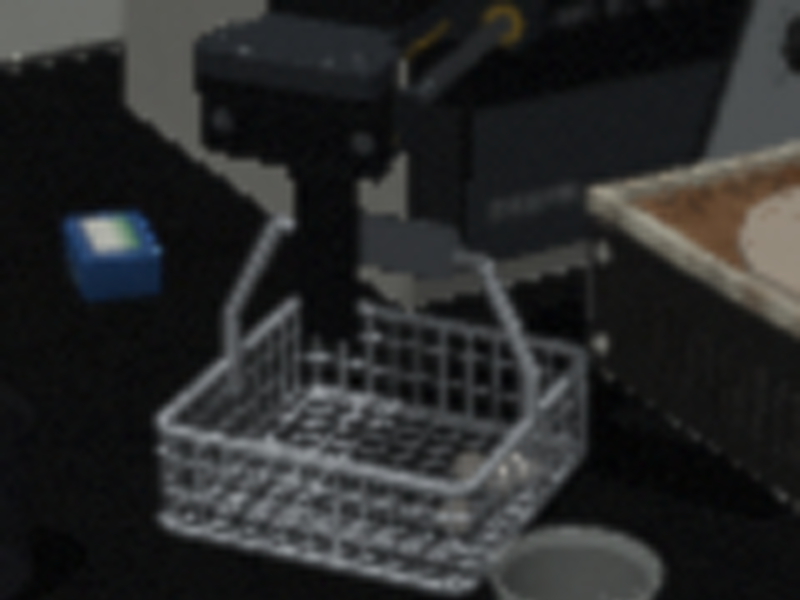

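```bash
python3 -m pendant '[[0,0,0,0,0,0,0.6],[0,0,0,0,0,0,0.3],[0,0,0,0,0,0,0],[0,0,0,0,0,0,0],[0,0,0,0,0,0,0],[0,0,0,0,0,0,0],[0,0,0,0,0,0,0],[0,0,0,0,0,0,0],[0,0,0,0,0,0,0],[0,0,0,0,0,0,0],[0,0,0,0,0,0,0],[0,0,0,0,0,0,0]]'
```

```text
clock: 27.25
ee_pos: [576.4, 259.8, 87.0]
eef_rot: [-3.14, -0.001, 0.636]
ft_force: [0.2, 1.0, -0.1]
opening: 20.5
```

```bash
python3 -m pendant '[[0,0,0,0,0,0,0],[0,0,0,0,0,0,0],[0,0,0,0,0,0,0],[0,0,0,0,0,0,0],[0,0,0,0,0,0,0],[0,0,0,0,0,0,0]]'
```

```text
clock: 27.75
ee_pos: [576.4, 259.7, 87.0]
eef_rot: [-3.14, -0.001, 0.636]
ft_force: [1.3, -0.6, 0.1]
opening: 12.8
```

```bash
python3 -m pendant '[[0,0,-0.2,0,0,0,0],[0,0,-0.6,0,0,0,0],[0,0,-1.2,0,0,0,0],[0,0,-2,0,0,0,0],[0,0,-3,0,0,0,0],[0,0,-4.2,0,0,0,0],[0,0,-5.5,0,0,0,0],[0,0,-6.8,0,0,0,0],[0,0,-8.1,0,0,0,0],[0,0,-9.4,0,0,0,0],[0,0,-10.7,0,0,0,0],[0,0,-12,0,0,0,0],[0,0,-13.1,0,0,0,0],[0,0,-14,0,0,0,0],[0,0,-14.6,0,0,0,0],[0,0,-15,0,0,0,0],[0,0,-15,0,0,0,0],[0,0,-15,0,0,0,0],[0,0,-15,0,0,0,0],[0,0,-15,0,0,0,0]]'
python3 - <<'E'
from chk import *
p,R,s=cur();print(p,s["ft_torque"])
im=viewer.grab_frame("scene");viewer.grab_frame("top")
def bk(q):
    d=bask(q);d[:,2]+=150;return d
pr=proj("scene",bk([576,259,.635]));print("expected",pr.min(0).round(),pr.max(0).round())
for c in C:
  for n in("basket","ball_1","beaker","spare","stopper","petri","weight"):
    for x in outline_of(c,n)[:3]:
      ys,xs=np.where(x["pixels"]);print(c,n,round(x["confidence"],2),np.round(x["xy"]),xs.min(),xs.max(),ys.min(),ys.max())
# white-warm blobs within basket image region
u0,v0=pr.min(0).astype(int);u1,v1=pr.max(0).astype(int);v1=min(v1,419)
c=im[v0:v1,u0:u1].astype(int);m=((c[...,0]-c[...,2]>12)&(c[...,0]>110)).astype(np.uint8)
n,l,st,ce=cv2.connectedComponentsWithStats(m);print([(ce[i]+[u0,v0]).round().tolist()+[int(st[i,4])] for i in range(1,n) if st[i,4]>1][:15])
E
```

```text
clock: 29.42
ee_pos: [576.0, 259.4, 236.0]
eef_rot: [-3.139, 0.001, 0.636]
ft_force: [-0.2, -0.9, -3.4]
opening: 12.9
[576.00648879 259.36507618 235.96594146] [-0.00673332 -0.03523143  0.00654424]
expected [221. 151.] [292. 194.]
scene basket 0.67 [255. 176.] 224 288 134 191
scene beaker 0.88 [186. 208.] 175 197 197 227
scene beaker 0.61 [194. 233.] 181 204 217 250
scene beaker 0.58 [285. 260.] 274 298 240 277
scene spare 0.5 [197. 262.] 182 201 251 271
scene stopper 0.78 [251. 271.] 242 256 262 278
scene petri 0.98 [176. 300.] 161 193 287 311
scene weight 0.68 [383. 242.] 378 388 230 245
scene weight 0.28 [250. 272.] 242 256 262 278
top basket 0.62 [240. 216.] 232 250 211 229
top ball_1 0.57 [235. 220.] 232 249 211 228
top beaker 0.85 [245. 270.] 234 253 263 283
top beaker 0.64 [194. 209.] 183 204 198 220
top beaker 0.54 [201. 167.] 191 211 158 181
top spare 0.52 [182. 240.] 175 189 232 246
top stopper 0.5 [216. 266.] 212 222 262 272
top petri 0.77 [161. 278.] 150 171 265 287
top petri 0.7 [239. 215.] 232 241 211 223
[[290.0, 189.0, 5]]
```

```bash
python3 - <<'E'
from chk import *
f=[];tq=[]
for i in range(12):
    im=viewer.grab_frame("scene");s=bot.observe();f.append(s["ft_force"]);tq.append(s["ft_torque"])
print("F",np.mean(f,0).round(2),np.std(f,0).round(2),"T",np.mean(tq,0).round(4)); print(s["ee_pos"].round(1),s["eef_rot"].round(4),s["qvel"].round(3),s["clock"])
t=viewer.grab_frame("top")
for c,now in(("scene",im),("top",t)):
    old=cv2.imread(f"pics/{c}0.png")[:,:,::-1]
    d=np.abs(now.astype(int)-old).max(2)>35
    n,l,st,ce=cv2.connectedComponentsWithStats(d.astype(np.uint8))
    print(c,[st[i].tolist() for i in range(1,n) if st[i,4]>=4])
v=im.astype(int)
big=cv2.resize(im[165:196,250:294],None,fx=1,fy=1)
w=(v[165:196,250:294,0]-v[165:196,250:294,2])
print("R-B in basket front part");print("\n".join("".join("%4d"%x for x in r) for r in w[8:28,10:44]))
E
```

```text
F [ 0.01  0.02 -2.64] [0.6  0.75 0.56] T [-0.0042 -0.0289 -0.0108]
[576.4 259.5 237. ] [-3.1399e+00 -7.0000e-04  6.3570e-01] [-0.001  0.001 -0.    -0.002  0.002 -0.   ] 30.8167
scene [[225, 0, 191, 147, 7720], [437, 0, 123, 224, 14720], [523, 0, 37, 119, 2492], [240, 135, 4, 1, 4], [247, 139, 43, 54, 535], [248, 152, 5, 1, 5], [268, 155, 7, 2, 13], [270, 160, 4, 1, 4], [222, 164, 15, 6, 17], [269, 165, 4, 1, 4], [238, 169, 7, 2, 7], [254, 168, 5, 2, 9], [222, 180, 14, 6, 37], [238, 186, 4, 1, 4], [244, 187, 5, 1, 5], [255, 188, 5, 2, 7], [547, 191, 13, 6, 28], [223, 192, 92, 86, 3406], [261, 193, 7, 3, 12], [245, 196, 4, 3, 5], [473, 225, 37, 59, 776], [378, 228, 12, 12, 69], [471, 228, 3, 3, 5], [451, 280, 30, 19, 272], [470, 297, 88, 78, 1951], [468, 328, 76, 51, 985]]
top [[202, 107, 358, 313, 32731], [303, 232, 2, 5, 7], [234, 263, 21, 22, 370], [414, 390, 3, 3, 5]]
R-B in basket front part
  -7  -7  -7  -7  -7  -3  -2  -5  -5  -5  -2  -2  -6  -8  -6  -3  -3  -4  -3  -4  -2  -4  -4  -4  -5  -3  -4  -4  -4  -2  -3  -3  -3  -5
  -5  -5  -6  -6  -6  -7  -7  -8  -9  -7  -7  -6  -6  -
[... 1847 characters left out ...]
  7   9  10  14
  -3  -2  -1  -2  -2  -1  -5  -2  -4  -5  -6  -6  -6  -6  -6  -5  -5  -3  -3  -3  -5  -3  -3  -2  -4  -3  -4   1  11  19  19  18  16  16
  -5  -1  -5  -5  -6  -5  -7  -1  -4  -4  -5  -5  -5  -4  -5  -3  -4  -4  -4  -3  -3  -3  -2  -3  -2  -3  -2   2  11  17  17  18  17  15
  -6  -6  -7  -7  -8  -6  -3  -3  -6  -6  -5  -5  -7  -5  -4  -4  -2  -3  -3  -3  -3  -3  -3  -2  -3  -3  -3   2  10  15  16  18  18  19
   1   0  -1  -4  -4  -6  -6  -8  -7  -8  -7  -7  -5  -3  -2  -3  -3  -3  -3  -3  -2  -4  -5  -5  -3  -3  -4  -1   8  13  14  16  15  17
   4   3   3   2   1   1   1  -1  -5  -4  -5  -5  -4  -3  -2  -4  -3  -3  -4  -4  -2  -3  -4  -4  -4  -4  -4  -2  -1   4  11  14  12  13
```

```bash
python3 -c "
from cell import job
print(job.close_job())"
```

```text
the job is handed in; nothing more can be done
None
```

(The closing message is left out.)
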